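# Fan out the stacked coupons and start the reader

## Task

Spread the stack of four metal coupons into an even overlapping fan along the tray: slide them, without lifting any, so that each lies straight and flat, shifted towards the tray's closed yellow end by about 20 mm from the one beneath it, leaving the punched holes at their tails showing; the lowest (black) one stays where it is. When the fan is laid, press the green button fully down and let it spring back to start the overhead reader. Leave the pot and the red specimen alone.

Things in the scene. Friction and masses are not known exactly. Their poses are not given: they have to be found in the camera images.
- tray: Fixed shallow grey tray with silver rails, 270 mm long (x), 80 mm wide (y). Origin: centre of its underside, on the bench; z up. Floor 10 mm above the bench. Rails 5 mm wide along both long sides (70 mm apart) and across the closed (yellow) +x end rise to 22 mm above the bench; the -x end is open. The coupons' tails face the open end, at about x = -85 mm; the floor behind them is free.
- stop_bar (a point): Middle of the top of a low bar, 6 mm wide, fixed across the tray floor, 16 mm above the bench. It keeps the lowest coupon from sliding towards +x; the other coupons pass over it.
- coupon_black_mid (a point): Centre (half-way up) of the black anodised aluminium coupon, lowest of the stack: a plate 140 mm long (x, along the tray's x), 60 mm wide (y), 12 mm thick, 0.2 to 0.35 kg, underside 10 mm above the bench. Tail: its -x end, hole 8 mm and white line 20 mm from the tail edge. It stays put.
- coupon_gold_mid (a point): Centre (half-way up) of the gold anodised aluminium coupon, second from below of the stack: a plate 140 mm long (x, along the tray's x), 60 mm wide (y), 12 mm thick, 0.2 to 0.35 kg, underside 22 mm above the bench. Tail: its -x end, hole 8 mm and white line 20 mm from the tail edge. Pushed at its tail face with a few N it slides on the one below, carrying those above along.
- coupon_blue_mid (a point): Centre (half-way up) of the blue anodised aluminium coupon, third from below of the stack: a plate 140 mm long (x, along the tray's x), 60 mm wide (y), 12 mm thick, 0.2 to 0.35 kg, underside 34 mm above the bench. Tail: its -x end, hole 8 mm and white line 20 mm from the tail edge. Pushed at its tail face with a few N it slides on the one below, carrying those above along.
- coupon_silver_mid (a point): Centre (half-way up) of the silver anodised aluminium coupon, top of the stack: a plate 140 mm long (x, along the tray's x), 60 mm wide (y), 12 mm thick, 0.2 to 0.35 kg, underside 46 mm above the bench. Tail: its -x end, hole 8 mm and white line 20 mm from the tail edge. Pushed at its tail face with a few N it slides on the one below, carrying those above along.
- start_top (a point): Centre of the top of the green round button (32 mm across) on a fixed grey box, 80 x 80 mm, 36 mm high. It is pressed straight down, 6 mm of travel, 5 N at the bottom; it springs back.
- start (a joint): Travel of the green button in m: 0 released, 0.006 fully down.
- grease_pot: Bystander: closed round pot with tan lid, 62 mm across, 35 mm high, loose. Origin: centre of its underside.
- red_specimen: Bystander: red mounted specimen, a cylinder 30 mm across, 18 mm high, loose. Origin: centre of its underside.
Things that resemble listed ones, but are neither listed nor needed, are in the scene too. Of the things shaped like the part that bears start_top, the grey one is meant. There is more than one size of the part that bears coupon_silver_mid; the job needs the larger.

How it is judged:
By the outcome, as a careful person would: the job done as asked, in the order asked, and still so for the second after the job is handed in, with the robot touching nothing.
It also fails if it takes over 50 s, if anything falls off the work surface, if the arm or the gripper's body presses on something with over 40 N, if the wrist force passes 120 N, or if a joint passes its speed limit or range.

## Robot

A 6-joint arm with a two-finger parallel gripper is mounted at the origin on a cart in front of the work surface, level with it; the furniture and walls round the work are solid. World frame = base frame: x ahead of the robot, y to its left, z up, the work surface at z = 0. Lengths are in m, angles in rad, forces in N, time in s.
With the tool pointing down it reaches from about 0.375 to 0.9 m from the base axis. Payload 3.1 kg.
Tool frame: the origin (TCP) lies at the very end of the fingers, on their centre line; the grasp point (between the pads) lies 19 mm behind it (manip.pinch_z is the distance from the TCP to the grasp point, in m); z points along the fingers, y is the direction in which the jaws open and shut (so a half turn about z gives the same grasp; the last joint's range is limited). The gripper opens to 85 mm and grips with 20 to 120 N. Pads are 22 mm wide; open, the fingers measure 114 mm over their backs; the gripper's body (76 mm by 85 mm) begins 54 mm behind the grasp point. The pads swing forward as they close: fully open they stand 13 mm farther back than shut.
Start: joints at [1.028, 0.527, 1.433, -0, 1.181, -0.178], TCP at [0.223, 0.584, 0.231] pointing down, gripper open.
Joint ranges: [-3.08, 3.08], [-0.75, 2.2], [0.22, 2.44], [-1.43, 4.57], [0, 2.65], [-2.85, 2.85]. Speed limits (rad/s): [2.79, 2.79, 3.14, 3.14, 3.14, 3.14].

## Interface

Orientations are given as a unit quaternion [x, y, z, w].
In Python, from station import manip gives the robot as it stands.
- The arm moves only by the tool drive_tool, never from a script. Its argument "increments" is a list of rows, each a list of 7 numbers: the closure in counts, from 0 (fully open) to 255 (shut), then the shift along the tool's x, y, z in cm, then the turn, a rotation vector about the tool's x, y, z in rad. A call has 1 to 20 rows; each row is the pose to reach, as a shift and turn from the pose commanded when the call began, along the tool's axes at that moment; what a row does not reach only later rows make up. A row lasts 1/10 s, in which the tool goes at most 50 mm and 8.59 degrees, less where a joint would pass 70% of its speed; a pose out of reach is approached as far as the arm can. A call with a gripper value outside its range is refused whole. The fingers move at their own pace and stop on an object; "force" is the grip in N (left out, the last holds). Time passes only in rows, so rows that repeat a pose let the fingers close. It gives the time, the measured TCP pose, the force and the opening at its end, in the units of the state.
- manip.sense(): the state, without advancing time (a new reading comes with each control period).
- manip.snapshot(name): name is "scene" or "top" or "wrist"; returns the picture (420x560x3 uint8, red, green, blue); there is no depth.
- manip.camera_model(name): a dict with "mtx" (3x3 intrinsics, pixels), "k1" (the pictures are not rectified: a ray, as slopes to the right and down, at radius r is drawn at 1 + k1 r^2 times it, then the intrinsics apply), "cam_to_world" (4x4, takes a point from camera to world coordinates). Camera axes: x right, y down, z forward; pixel columns grow to the right and rows downward; lengths in m; the calibration is good to about 2 mm. A picture is of the moment at which its call begins: read the wrist's pose just before it. camera_model takes no time and is no camera call; for the wrist camera it gives the pose at the moment of the call.
- manip.sign_off(): hands the job in, once; it reports no verdict.
The state is a dict: "t": time; "q": joint angles; "qd": joint speeds; "tau": joint torques, N m; "tcp_pos": TCP position; "tool_rot": TCP orientation; "force": force on the tool from outside, world axes, zero at the start; "ft_torque": the same for the moment, N m; "finger_gap": opening from 0.0 (shut) to 1.0 (fully open).
Only numpy, scipy, OpenCV 4.12 (cv2) and the standard library are available. Lean on these libraries where they do the work, as an engineer would, in place of code of your own. Each camera call takes 0.05 s, during which the arm holds its last target. There are 200 camera calls.

## Working session

There is one attempt and no reset: what is moved stays moved. The work goes in short steps, Python scripts to look and compute and a tool call to move; the robot and the scene stay as the last step left them, time stands still between calls to the robot, and variables do not carry over. Pictures are saved under pics/ and viewed, about 8 in all and at most 12, crops included, and the job is handed in when it is done.

Besides the shell and the picture viewer there is one more tool, called as name(argument=value, ...) on one line, values as JSON. drive_tool: Moves the arm, as the interface text tells. Its arguments: {"type":"object","properties":{"increments":{"type":"array","items":{"type":"array","items":{"type":"number"}}},"force":{"type":"number"}},"required":["increments"]}

```bash
ls; mkdir -p pics
cat > h.py <<'E'
import numpy as np, cv2, json
from station import manip
def cam(n): 
    c=manip.camera_model(n); return np.array(c["mtx"]),c["k1"],np.array(c["cam_to_world"])
def ray(n,u,v,c=None):
    K,k,T=c or cam(n); d=np.linalg.inv(K)@[u,v,1]; x=d[:2].copy()
    for _ in range(20): x=d[:2]/(1+k*(x@x))
    return T[:3,3],T[:3,:3]@np.array([x[0],x[1],1])
def onz(n,u,v,z,c=None):
    o,d=ray(n,u,v,c); return o+d*(z-o[2])/d[2]
def proj(n,p,c=None):
    K,k,T=c or cam(n); q=T[:3,:3].T@(np.array(p)-T[:3,3]); x=q[:2]/q[2]; x=x*(1+k*(x@x)); return (K@[*x,1])[:2]
def tri(a,b):
    (o1,d1),(o2,d2)=a,b
    s=np.linalg.lstsq(np.c_[d1,-d2],o2-o1,rcond=None)[0]
    p,q=o1+d1*s[0],o2+d2*s[1]; return (p+q)/2,np.linalg.norm(p-q)
def save(n,f):
    im=manip.snapshot(n); cv2.imwrite(f,im[:,:,::-1]); return im
E
python3 - <<'E'
from h import *
a=save("scene","pics/s0.png");b=save("top","pics/t0.png")
for n in("scene","top"): print(n,cam(n))
s=manip.sense(); print(s["t"],s["tcp_pos"],s["tool_rot"],s["force"])
E
```

```text
pics
scene (array([[531.13929264,   0.        , 287.42670525],
       [  0.        , 531.13929264, 210.83103641],
       [  0.        ,   0.        ,   1.        ]]), -0.08547842628161907, array([[ 0.637015  , -0.3382789 ,  0.69266101, -0.29132936],
       [-0.77079144, -0.26831673,  0.57782929, -0.84744434],
       [-0.00961493, -0.9019831 , -0.43166426,  0.62703887],
       [ 0.        ,  0.        ,  0.        ,  1.        ]]))
top (array([[384.45461589,   0.        , 279.62371414],
       [  0.        , 384.45461589, 207.15069534],
       [  0.        ,   0.        ,   1.        ]]), 0.01683970704307284, array([[ 0.00317583, -0.9936229 ,  0.11270954,  0.48410418],
       [-0.99999125, -0.00346238, -0.00234676, -0.12249591],
       [ 0.00272204, -0.1127011 , -0.99362521,  0.91583079],
       [ 0.        ,  0.        ,  0.        ,  1.        ]]))
0.1 [0.22260245 0.58334085 0.23043619] [ 1.81398322e-01  9.83409233e-01 -8.99649487e-04 -3.46587050e-04] [-0.17674895 -0.33596131  0.63924083]
```

View pics/s0.png

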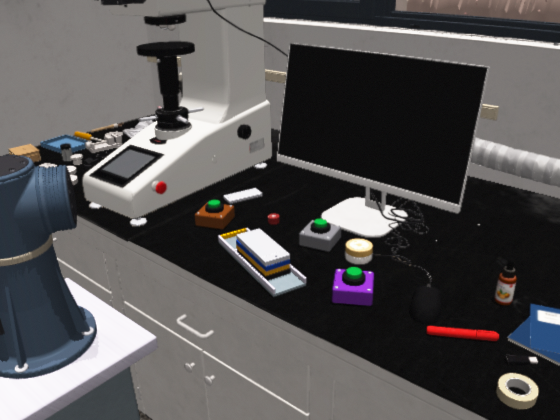

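View pics/t0.png

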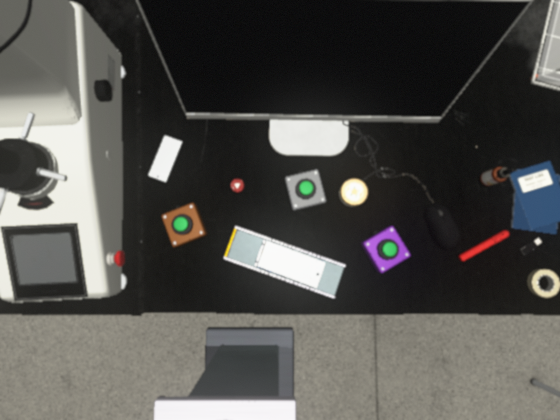

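The top view shows the tray at about (285,262), with its yellow end at (231,243) and the large silver coupon on it at (290,263), tail hole near (318,273). 

Lookalikes:
- **Silver coupon:** a smaller white/silver plate at (166,158). I choose the larger one in the tray.
- **Green button:** boxes at (306,188) grey, (182,224) orange and (388,250) purple. I choose the grey one.

Next is a close crop to check both choices, plus the measurements.

Run:
```python
from h import *
t=cv2.imread("pics/t0.png"); s=cv2.imread("pics/s0.png")
a=cv2.resize(t[165:305,210:410],None,fx=4,fy=4,interpolation=cv2.INTER_CUBIC)[:560]
b=cv2.resize(s[205:305,190:390],None,fx=4,fy=4,interpolation=cv2.INTER_CUBIC)
cv2.imwrite("pics/ct.png",a);cv2.imwrite("pics/cs.png",b)
hsv=cv2.cvtColor(t,cv2.COLOR_BGR2HSV)
def blobs(m,nm,amin=20):
    n,l,st,c=cv2.connectedComponentsWithStats(m.astype(np.uint8))
    for i in range(1,n):
        if st[i,4]>=amin: print(nm,c[i].round(1),st[i])
blobs((hsv[...,0]>50)&(hsv[...,0]<80)&(hsv[...,1]>120)&(hsv[...,2]>60),"green")
roi=np.zeros(t.shape[:2],bool);roi[220:305,215:355]=1
blobs(roi&(hsv[...,2]>215)&(hsv[...,1]<25),"white",100)
m=(roi&(hsv[...,2]>60)).astype(np.uint8)
c=max(cv2.findContours(m,0,2)[0],key=cv2.contourArea); r=cv2.minAreaRect(c); bx=cv2.boxPoints(r);print("tray",r,bx.round(1))
for p in bx: print(onz("top",*p,.022).round(4))
print("grey button",onz("top",306,188,.05))
hs=cv2.cvtColor(s,cv2.COLOR_BGR2HSV)
blobs((hs[...,0]>50)&(hs[...,0]<80)&(hs[...,1]>120)&(hs[...,2]>60),"green s")
```

```text
green [305.7 187.5] [299 181  14  14 157]
green [180.5 223.6] [173 217  16  15 172]
green [389.1 248.8] [382 242  15  15 177]
white [288.8 261.6] [ 235  227   91   61 2005]
white [244.8 264.6] [224 257  44  17 101]
tray ((284.18017578125, 261.43072509765625), (120.26847076416016, 39.007686614990234), 19.5731258392334) [[221.  259.7]
 [234.1 222.9]
 [347.4 263.2]
 [334.3 300. ]]
[0.4634 0.01   0.022 ]
[ 0.5482 -0.0187  0.022 ]
[ 0.4562 -0.2809  0.022 ]
[ 0.3734 -0.2497  0.022 ]
grey button [ 0.62646246 -0.18452809  0.05      ]
green s [213.6 202.9] [208 199  13   9  93]
green s [319.9 222.5] [314 218  13  10  99]
green s [353.8 272.2] [346 267  16  12 163]
```

View pics/ct.png

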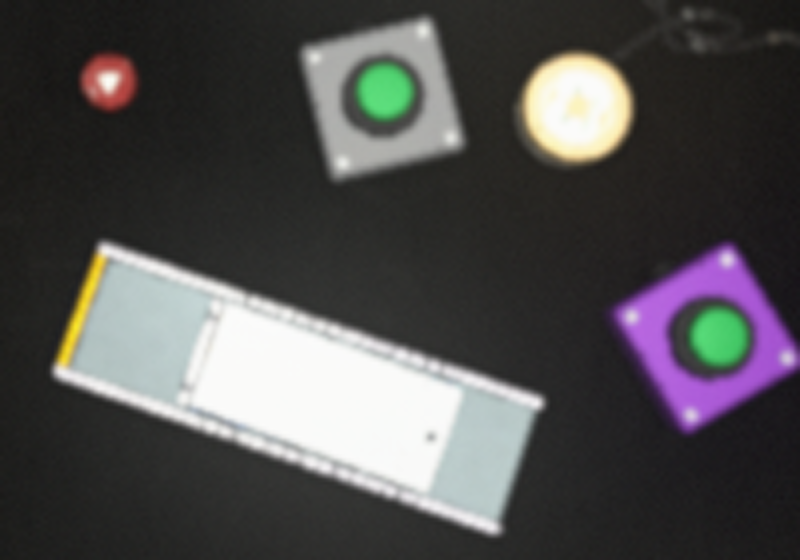

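The close crop confirms the choices: the grey box button is at crop (385,92), and the silver coupon is in the tray with its tail hole at crop (431,437). Now the positions.

Run:
```python
from h import *
from scipy.spatial.transform import Rotation as R
P=lambda x,y:(210+x/4,165+y/4)
C=np.array([onz("top",*P(x,y),.022)[:2] for x,y in [(101,241),(545,400),(498,535),(54,374)]])
L=np.linalg.norm; print("sides",L(C[0]-C[1]),L(C[1]-C[2]),L(C[2]-C[3]),L(C[3]-C[0]))
S=np.array([onz("top",*P(x,y),.058)[:2] for x,y in [(222,300),(463,388),(430,492),(190,405)]])
print("silver sides",L(S[0]-S[1]),L(S[1]-S[2]),L(S[2]-S[3]),L(S[3]-S[0]),S.round(4))
h=onz("top",*P(431,437),.058)[:2]
u=(C[0]+C[3]-C[1]-C[2]); u/=L(u); us=(S[0]+S[3]-S[1]-S[2]);us/=L(us); o=C.mean(0); v=np.array([-u[1],u[0]])
print("tray o",o,"yaw",np.degrees(np.arctan2(u[1],u[0])),"silver yaw",np.degrees(np.arctan2(us[1],us[0])))
print("silver tail mid tray",(S[1:3].mean(0)-o)@u,(S[1:3].mean(0)-o)@v,"hole",(h-o)@u,(h-o)@v)
print("button",tri(ray("top",305.7,187.5),ray("scene",319.9,223)))
s=manip.sense(); M=R.from_quat(s["tool_rot"]).as_matrix(); print(M.round(3))
g=o+u*-.125; print("goal",g); K,k,T=cam("wrist"); print((M.T@(T[:3,3]-s["tcp_pos"])).round(3),(M.T@T[:3,:3]).round(2))
```

```text
sides 0.2722495242062235 0.08106605253946288 0.2698651446062044 0.08092280231351097
silver sides 0.14182699719646827 0.05948035909745236 0.13998965612127603 0.0602590851680762 [[ 0.5078 -0.0934]
 [ 0.4598 -0.2268]
 [ 0.4033 -0.2081]
 [ 0.45   -0.0761]]
tray o [ 0.45926163 -0.13642985] yaw 70.54203437175846 silver yaw 70.36952521711065
silver tail mid tray -0.08562628105970714 -0.0008922116855393504 hole -0.07707307447519904 0.0005579116114073838
button (array([ 0.6266407 , -0.18310246,  0.05305576]), np.float64(0.001394361447993911))
[[-0.934  0.357 -0.001]
 [ 0.357  0.934 -0.002]
 [ 0.    -0.002 -1.   ]]
goal [ 0.41762223 -0.25429062]
[ 0.077 -0.001 -0.142] [[-0.   -0.96 -0.3 ]
 [ 1.   -0.   -0.  ]
 [ 0.   -0.3   0.96]]
```

View pics/cs.png

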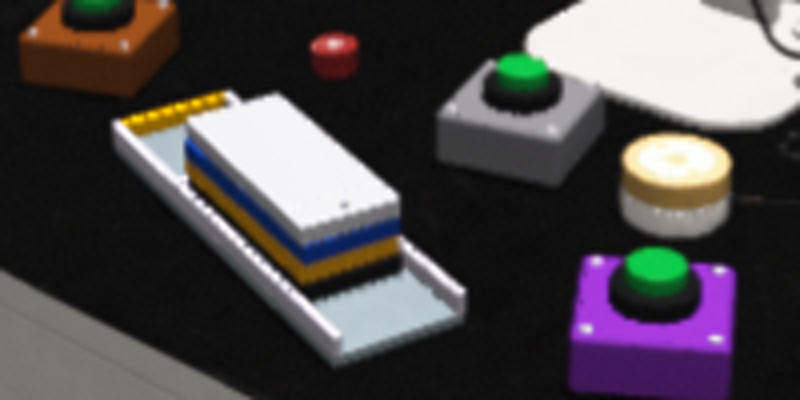

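drive_tool(increments=[[255, -39.5, -25.9, 0, 0, 0, 0.7], [255, -39.5, -25.9, 0, 0, 0, 0.7], [255, -39.5, -25.9, 0, 0, 0, 0.7], [255, -39.5, -25.9, 0, 0, 0, 0.7], [255, -39.5, -25.9, 0, 0, 0, 0.7], [255, -39.5, -25.9, 0, 0, 0, 0.7], [255, -39.5, -25.9, 0, 0, 0, 0.7], [255, -39.5, -25.9, 0, 0, 0, 0.7], [255, -48.1, -71.3, 8, 0, 0, 1.546], [255, -48.1, -71.3, 8, 0, 0, 1.546], [255, -48.1, -71.3, 8, 0, 0, 1.546], [255, -48.1, -71.3, 8, 0, 0, 1.546], [255, -48.1, -71.3, 8, 0, 0, 1.546], [255, -48.1, -71.3, 8, 0, 0, 1.546], [255, -48.1, -71.3, 8, 0, 0, 1.546], [255, -48.1, -71.3, 8, 0, 0, 1.546], [255, -48.1, -71.3, 8, 0, 0, 1.546], [255, -48.1, -71.3, 8, 0, 0, 1.546], [255, -48.1, -71.3, 8, 0, 0, 1.546], [255, -48.1, -71.3, 8, 0, 0, 1.546]])

```text
t: 2.1
tcp_pos: [0.4179, -0.2574, 0.1507]
tool_rot: [0.818, 0.575, -0.0, 0.001]
force: [0.6, 0.3, -0.5]
finger_gap: 0.003
```

```bash
cat >> h.py <<'E'
from scipy.spatial.transform import Rotation as R
o=np.array([.45926,-.13643]);a=np.radians(70.45);u=np.array([np.cos(a),np.sin(a)]);v=np.array([-u[1],u[0]])
def st():
    s=manip.sense();M=R.from_quat(s["tool_rot"]).as_matrix();d=np.array(s["tcp_pos"])[:2]-o
    print("t",s["t"],"tray",(d@u*1e3).round(1),(d@v*1e3).round(1),"z",s["tcp_pos"][2].round(4),"yaw",np.degrees(np.arctan2(M[1,0],M[0,0])).round(2),"tilt",np.degrees(M[2,:2]).round(2),"F",np.round(s["force"],1),"gap",s["finger_gap"])
E
python3 - <<'E'
from h import *
st(); im=save("wrist","pics/w1.png")
E
```

```text
t 2.1 tray -127.9 -1.5 z 0.1507 yaw 70.26 tilt [-0.05  0.05] F [ 0.6  0.3 -0.5] gap 0.002874122593657147
```

View pics/w1.png

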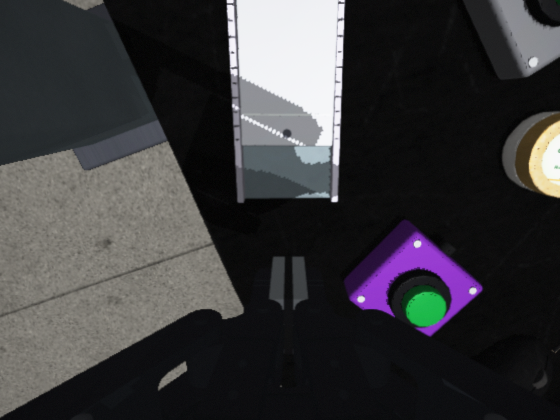

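The wrist view shows the silver tail edge at row 147 (columns 240–335), its hole at (287,132) and its line at row 115. The tray's open end is at row 200 and the fingertips are near (290,258). I refine the lateral centre and the yaw from it.

Run:
```python
from h import *
st()
f=lambda x,y,z:((onz("wrist",x,y,z)[:2]-o)@np.c_[u,v]*1e3).round(1)
print("tail L,R",f(240,147,.058),f(335,147,.058),"hole",f(287,132.5,.058),"line",f(287,115.5,.058))
print("rail end L R",f(237.5,202,.022),f(338.5,201,.022),"rails far", f(227,0,.022),f(345,0,.022))
print("purple",f(425,308,.053))
print("coupon edges far",f(235.5,20,.058),f(338,20,.058))
s=manip.sense();print(proj("wrist",s["tcp_pos"]))
```

```text
t 2.15 tray -125.7 -0.2 z 0.1507 yaw 70.34 tilt [ 0.04 -0.05] F [-0.7  0.8 -0. ] gap 0.0002897334967822641
tail L,R [-81.5  33. ] [-81.6 -29.5] hole [-72.2   2. ] line [-61.5   2. ]
rail end L R [-129.5   41.7] [-128.9  -38.6] rails far [11.7 42.2] [ 11.6 -37.1]
purple [-205.9 -104. ]
coupon edges far [-7.  32.3] [ -7.1 -28.4]
[291.71466524 274.25908767]
```

drive_tool(increments=[[255, 0, 0, 5, 0, 0, 0], [255, 0, 0, 9.5, 0, 0, 0], [255, 0, 0, 12.2, 0, 0, 0], [255, 0, 0, 12.2, 0, 0, 0], [255, 1.5, 0, 12.2, 0, 0, 0], [255, 1.5, 0, 12.2, 0, 0, 0], [255, 1.5, 0, 12.2, 0, 0, 0]])

```text
t: 2.85
tcp_pos: [0.424, -0.2392, 0.031]
tool_rot: [0.816, 0.578, 0.0, 0.001]
force: [0.0, -0.0, -1.0]
finger_gap: -0.003
```

Run:
```python
from h import *
st(); im=save("wrist","pics/w2.png"); st()
```

```text
t 2.85 tray -108.7 -1.1 z 0.031 yaw 70.64 tilt [-0.07  0.16] F [ 0. -0. -1.] gap -0.0025695833248760734
t 2.9 tray -109.2 -1.3 z 0.0309 yaw 70.6 tilt [-0.08  0.17] F [-0.1 -0.   0.8] gap -0.002118981170124944
```

View pics/w2.png

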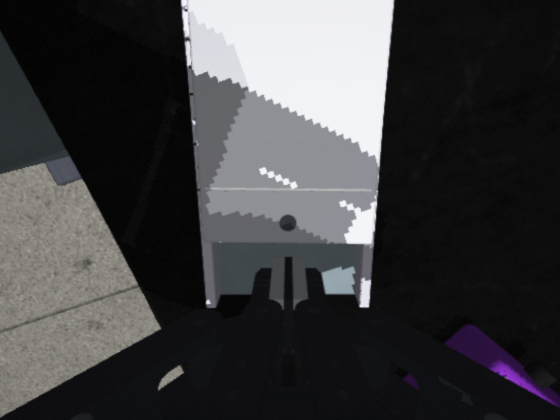

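The fingers (tip centre, column 289) are lined up with the hole at (288,223) and the stack edges (203–373). I drop 3 mm and start pushing gold, blue and silver together.

drive_tool(increments=[[255, 0, 0, 0.3, 0, 0, 0], [255, 0.4, 0, 0.3, 0, 0, 0], [255, 0.8, 0, 0.3, 0, 0, 0], [255, 1.0, 0, 0.3, 0, 0, 0], [255, 1.2, 0, 0.3, 0, 0, 0], [255, 1.4, 0, 0.3, 0, 0, 0], [255, 1.6, 0, 0.3, 0, 0, 0], [255, 1.8, 0, 0.3, 0, 0, 0], [255, 2.0, 0, 0.3, 0, 0, 0], [255, 2.2, 0, 0.3, 0, 0, 0], [255, 2.4, 0, 0.3, 0, 0, 0], [255, 2.5, 0, 0.3, 0, 0, 0], [255, 2.5, 0, 0.3, 0, 0, 0], [255, 2.5, 0, 0.3, 0, 0, 0]])

```text
t: 4.3
tcp_pos: [0.4314, -0.216, 0.0263]
tool_rot: [0.817, 0.577, 0.0, 0.0]
force: [-0.2, -2.1, -1.8]
finger_gap: -0.003
```

Run:
```python
from h import *
st(); im=save("wrist","pics/w3.png"); st()
```

```text
t 4.3 tray -84.3 -0.4 z 0.0263 yaw 70.51 tilt [0.01 0.01] F [-0.2 -2.1 -1.8] gap -0.003186817007363501
t 4.35 tray -84.4 -0.4 z 0.0263 yaw 70.51 tilt [0.01 0.02] F [-0.1 -1.7 -1.5] gap -0.000453019979353518
```

View pics/w3.png

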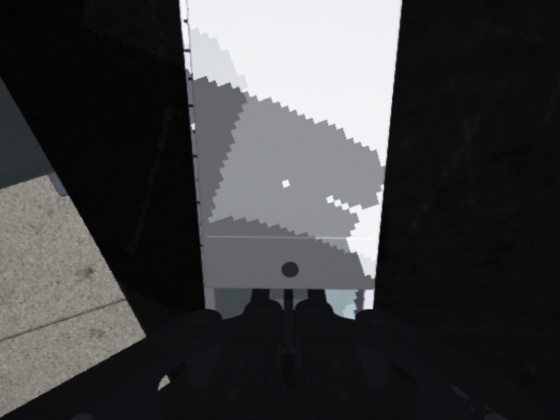

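The silver tail edge is now at row 289, right against the fingers, and its hole is at (290,269). I measure the shift so far.

Run:
```python
from h import *
st(); K,k,T=cam("wrist")
f=lambda x,y,z,c=None:((onz("wrist",x,y,z,c)[:2]-o)@np.c_[u,v]*1e3).round(1)
print("now tail",f(290,289.5,.058),"hole",f(290,269.5,.058),"line",f(290,237.5,.058))
# w2 pose: -109.0,-1.2,z.031
T2=T.copy(); T2[:2,3]+=u*(-.1089+.0844)+v*(-.0008); T2[2,3]+=.0309-.0263
c=(K,k,T2); print("before tail",f(288,242.5,.058,c),"hole",f(288,223,.058,c),"line",f(288,188.5,.058,c))
```

```text
t 4.35 tray -84.4 -0.4 z 0.0263 yaw 70.51 tilt [0.01 0.02] F [-0.1 -1.7 -1.5] gap -0.000453019979353518
now tail [-73.6   0.6] hole [-65.8   0.6] line [-54.    0.6]
before tail [-82.3   0.5] hole [-75.    0.5] line [-62.8   0.5]
```

drive_tool(increments=[[255, 0.2, 0, -0.1, 0, 0, 0], [255, 0.4, 0, -0.1, 0, 0, 0], [255, 0.6, 0, -0.1, 0, 0, 0], [255, 0.8, 0, -0.1, 0, 0, 0], [255, 1.0, 0, -0.1, 0, 0, 0], [255, 1.1, 0, -0.1, 0, 0, 0], [255, 1.1, 0, -0.1, 0, 0, 0], [255, 1.1, 0, -0.1, 0, 0, 0], [255, 1.1, 0, -0.1, 0, 0, 0]])

```text
t: 5.25
tcp_pos: [0.4349, -0.2054, 0.0273]
tool_rot: [0.817, 0.577, 0.0, -0.0]
force: [0.1, -0.9, -0.7]
finger_gap: 0.001
```

Run:
```python
from h import *
st(); im=save("wrist","pics/w4.png"); st()
```

```text
t 5.25 tray -73.2 -0.2 z 0.0273 yaw 70.5 tilt [ 0.02 -0.01] F [ 0.1 -0.9 -0.7] gap 0.001392285375073124
t 5.3 tray -73.2 -0.2 z 0.0273 yaw 70.5 tilt [ 0.02 -0.01] F [-0.5 -1.1  0.4] gap 0.0004890393585755104
```

drive_tool(increments=[[255, -0.4, 0, 0, 0, 0, 0], [255, -0.4, 0, 0, 0, 0, 0], [255, -0.4, 0, -1.25, 0, 0, 0], [255, -0.4, 0, -1.25, 0, 0, 0], [255, -0.2, 0, -1.25, 0, 0, 0], [255, 0.0, 0, -1.25, 0, 0, 0], [255, 0.2, 0, -1.25, 0, 0, 0], [255, 0.4, 0, -1.25, 0, 0, 0], [255, 0.6, 0, -1.25, 0, 0, 0], [255, 0.8, 0, -1.25, 0, 0, 0], [255, 1.0, 0, -1.25, 0, 0, 0], [255, 1.2, 0, -1.25, 0, 0, 0], [255, 1.4, 0, -1.25, 0, 0, 0], [255, 1.6, 0, -1.25, 0, 0, 0], [255, 1.8, 0, -1.25, 0, 0, 0], [255, 1.9, 0, -1.25, 0, 0, 0], [255, 2.0, 0, -1.25, 0, 0, 0], [255, 2.0, 0, -1.25, 0, 0, 0], [255, 2.0, 0, -1.25, 0, 0, 0]])

```text
t: 7.2
tcp_pos: [0.4416, -0.1866, 0.0397]
tool_rot: [0.817, 0.577, 0.0, -0.0]
force: [-0.3, -1.9, 1.1]
finger_gap: 0.001
```

Run:
```python
from h import *
st(); a=save("wrist","pics/w5.png"); b=save("top","pics/t5.png"); st()
s=save("scene","pics/s5.png")
cv2.imwrite("pics/c5.png",np.hstack([a[:,100:460],cv2.resize(s[205:305,190:300],(440,420),interpolation=cv2.INTER_CUBIC)])[:,:,::-1])
```

```text
t 7.2 tray -53.2 -0.1 z 0.0397 yaw 70.51 tilt [ 0.02 -0.01] F [-0.3 -1.9  1.1] gap 0.0012176219661429641
t 7.3 tray -53.2 -0.1 z 0.0397 yaw 70.5 tilt [ 0.02 -0.02] F [ 0.2 -2.4  0.7] gap -0.0029315312754649666
```

View pics/c5.png

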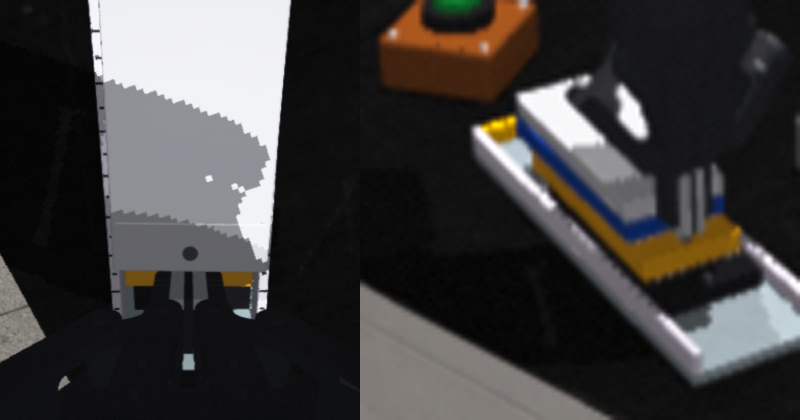

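The scene half shows black, gold and then blue plus silver stepping forward as planned. In the wrist half the silver tail is at row 270, with a gold strip under it. Next I push silver 20 mm, back off and rise.

drive_tool(increments=[[255, -0.4, 0, 0, 0, 0, 0], [255, -0.4, 0, 0, 0, 0, 0], [255, -0.4, 0, -1.25, 0, 0, 0], [255, -0.4, 0, -1.25, 0, 0, 0], [255, -0.2, 0, -1.25, 0, 0, 0], [255, 0.0, 0, -1.25, 0, 0, 0], [255, 0.2, 0, -1.25, 0, 0, 0], [255, 0.4, 0, -1.25, 0, 0, 0], [255, 0.6, 0, -1.25, 0, 0, 0], [255, 0.8, 0, -1.25, 0, 0, 0], [255, 1.0, 0, -1.25, 0, 0, 0], [255, 1.2, 0, -1.25, 0, 0, 0], [255, 1.4, 0, -1.25, 0, 0, 0], [255, 1.6, 0, -1.25, 0, 0, 0], [255, 1.8, 0, -1.25, 0, 0, 0], [255, 1.9, 0, -1.25, 0, 0, 0], [255, 2.0, 0, -1.25, 0, 0, 0], [255, 2.0, 0, -1.25, 0, 0, 0], [255, 2.0, 0, -1.25, 0, 0, 0]])

```text
t: 9.25
tcp_pos: [0.4482, -0.1679, 0.0523]
tool_rot: [0.817, 0.577, 0.0, -0.0]
force: [-0.3, -0.3, 0.0]
finger_gap: 0.0
```

drive_tool(increments=[[255, -0.5, 0, 0, 0, 0, 0], [255, -1.0, 0, 0, 0, 0, 0], [255, -2.5, 0, -4, 0, 0, 0], [255, -6, 0, -7, 0, 0, 0], [255, -9.5, 0, -10, 0, 0, 0], [255, -9.5, 0, -10, 0, 0, 0], [255, -9.5, 0, -10, 0, 0, 0], [255, -9.5, 0, -10, 0, 0, 0]])

```text
t: 10.05
tcp_pos: [0.4156, -0.2563, 0.1514]
tool_rot: [0.817, 0.577, -0.0, -0.002]
force: [-0.1, 1.2, -0.9]
finger_gap: 0.003
```

Run:
```python
from h import *
st(); a=save("wrist","pics/w6.png"); st()
```

```text
t 10.05 tray -127.5 1.0 z 0.1514 yaw 70.51 tilt [ 0.09 -0.15] F [-0.1  1.2 -0.9] gap 0.0025331561872197674
t 10.1 tray -127.2 1.1 z 0.1512 yaw 70.56 tilt [ 0.1  -0.18] F [ 0.   0.4 -0.3] gap -0.0012333623268448812
```

View pics/w6.png

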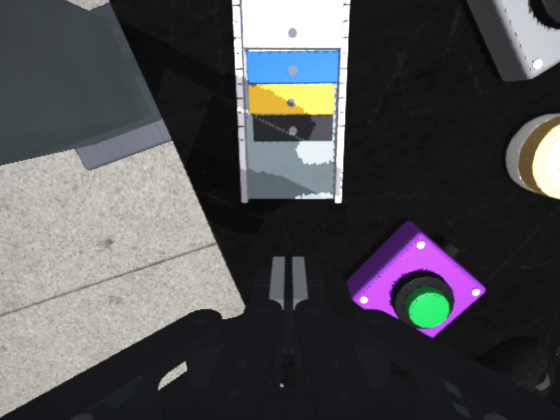

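The fan is visible, with tail edges at about rows 49 (silver), 84 (blue), 114 (gold) and 142 (black), and holes at (292,33), (292,71), (291,103) and (292,131). I measure the steps and plan the button move.

Run:
```python
from h import *
st()
im=cv2.imread("pics/w6.png").astype(int)
f=lambda x,y,z:((onz("wrist",x,y,z)[:2]-o)@np.c_[u,v]*1e3).round(1)
for n,r,z in [("silver",49,.058),("blue",84,.046),("gold",114,.034),("black",142,.022)]:
    res=[]
    for xs in (range(256,276),range(308,328)):
        col=im[r-6:r+7,list(xs)].mean(1); d=np.abs(np.diff(col,axis=0)).sum(1); k=d[1:-1].argmax()+1
        w=d[k-1:k+2]; y=r-6+k+.5+(w[2]-w[0])/w.sum(); x=np.mean(xs); res.append(f(x,y,z))
    print(n,*res,"yaw err deg",np.degrees((res[1][0]-res[0][0])/-(res[1][1]-res[0][1])).round(2))
for (x,y),z in [((292.3,33),.058),((292.5,71),.046),((291,103),.034),((292.5,131),.022)]: print("hole",f(x,y,z))
# left/right edges of silver
s=manip.sense();M=R.from_quat(s["tool_rot"]).as_matrix();p=np.array(s["tcp_pos"])
b=np.array([.6266,-.1835,.053]);print("to button cm tool",(M.T@(b-p)*100).round(2)); print("q",np.round(s["q"],2))
```

```text
t 10.1 tray -127.2 1.1 z 0.1512 yaw 70.56 tilt [ 0.1  -0.18] F [ 0.   0.4 -0.3] gap -0.0012333623268448812
silver [-23.2  16.8] [-23.1 -14.7] yaw err deg 0.18
blue [-43.1  18. ] [-43.  -16.2] yaw err deg 0.17
gold [-63.2  19.1] [-62.8 -17.6] yaw err deg 0.62
black [-83.2  20.2] [-82.7 -19.1] yaw err deg 0.73
hole [-15.2   0.6]
hole [-35.5   0.3]
hole [-55.5   1.1]
hole [-75.7  -0.2]
to button cm tool [13.83 17.51  9.79]
q [-0.78  0.47  1.85  0.    0.83 -0.44]
```

Steps measure 20.0, 19.8 and 19.9 mm, straight within 1° (the hole lines agree), and black has not moved. Now the button.

drive_tool(increments=[[255, 4, 5, 0, 0, 0, 0], [255, 8, 10, 0, 0, 0, 0], [255, 12, 15, 0, 0, 0, 0], [255, 13.8, 17.5, 0, 0, 0, 0], [255, 13.8, 17.5, 0, 0, 0, 0], [255, 13.8, 17.5, 4, 0, 0, 0], [255, 13.8, 17.5, 8, 0, 0, 0], [255, 13.8, 17.5, 8, 0, 0, 0], [255, 13.8, 17.5, 8, 0, 0, 0], [255, 13.8, 17.5, 8, 0, 0, 0], [255, 13.8, 17.5, 8, 0, 0, 0]])

```text
t: 11.2
tcp_pos: [0.629, -0.1865, 0.0747]
tool_rot: [0.817, 0.577, 0.001, 0.002]
force: [-0.9, -0.8, 0.4]
finger_gap: -0.002
```

Run:
```python
from h import *
save("wrist","pics/w7.png")
im=cv2.imread("pics/w7.png");h=cv2.cvtColor(im,cv2.COLOR_BGR2HSV)
m=((h[...,0]>50)&(h[...,0]<80)&(h[...,1]>120)&(h[...,2]>40)).astype(np.uint8)
n,l,s,c=cv2.connectedComponentsWithStats(m)
for i in range(1,n):
    if s[i,4]>100: print(c[i],s[i],onz("wrist",*c[i],.053))
st();print(manip.sense()["tcp_pos"]); print(proj("wrist",manip.sense()["tcp_pos"]))
```

```text
[281.1285598  240.36248983] [ 251  215   63   54 2458] [ 0.6265312  -0.17795041  0.053     ]
t 11.25 tray 9.5 -176.5 z 0.0746 yaw 70.51 tilt [-0.03  0.23] F [-0.1  0.  -0.1] gap 0.001898809947643601
[ 0.62878629 -0.18651275  0.0745943 ]
[291.72873904 274.26842749]
```

View pics/w7.png

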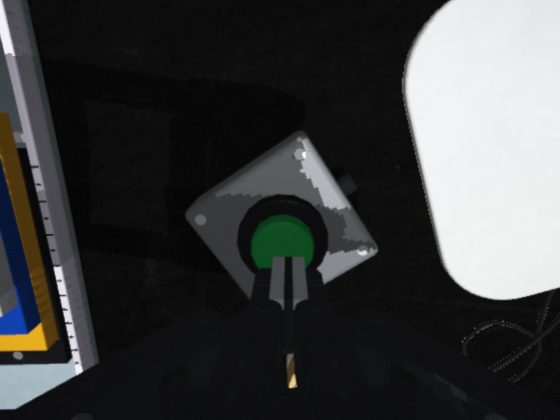

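The green top is centred at about (282,246), 63 px wide, so the fingers are about 4 mm short of centre. I correct that, then press slowly.

drive_tool(increments=[[255, 0.3, -0.3, 0, 0, 0, 0], [255, 0.3, -0.3, 1.0, 0, 0, 0], [255, 0.3, -0.3, 1.7, 0, 0, 0], [255, 0.3, -0.3, 2.0, 0, 0, 0], [255, 0.3, -0.3, 2.2, 0, 0, 0], [255, 0.3, -0.3, 2.4, 0, 0, 0], [255, 0.3, -0.3, 2.6, 0, 0, 0], [255, 0.3, -0.3, 2.7, 0, 0, 0], [255, 0.3, -0.3, 2.7, 0, 0, 0], [255, 0.3, -0.3, 2.7, 0, 0, 0]])

```text
t: 12.25
tcp_pos: [0.626, -0.182, 0.0516]
tool_rot: [0.816, 0.578, 0.0, 0.001]
force: [-8.8, 3.0, 33.6]
finger_gap: 0.001
```

33.6 N at z 0.0516 is a solid stop, though higher than I reckoned. I check whether the button is bottomed or the fingers are on the collar.

Run:
```python
from h import *
a=save("wrist","pics/w8.png");b=save("scene","pics/s8.png"); st()
K,k,T=cam("wrist"); print(K[0,0],T[:3,3])
s0=cv2.imread("pics/s0.png")[200:260,290:350]; 
A=cv2.resize(a[200:300,230:350],(360,300),interpolation=3)[:,:,::-1]
B=cv2.resize(b[200:260,290:350],(300,300),interpolation=3)[:,:,::-1]
w7=cv2.resize(cv2.imread("pics/w7.png")[200:300,230:350],(360,300),interpolation=3)
cv2.imwrite("pics/c8.png",np.vstack([np.hstack([w7,cv2.resize(s0,(300,300),interpolation=3)]),np.hstack([A,B])]))
```

```text
t 12.35 tray 12.8 -172.3 z 0.0515 yaw 70.55 tilt [-0.02  0.06] F [-8.8  2.8 34.5] gap -0.0027774537651749183
353.9173180467533 [ 0.6491364  -0.11094598  0.19319505]
```

View pics/c8.png

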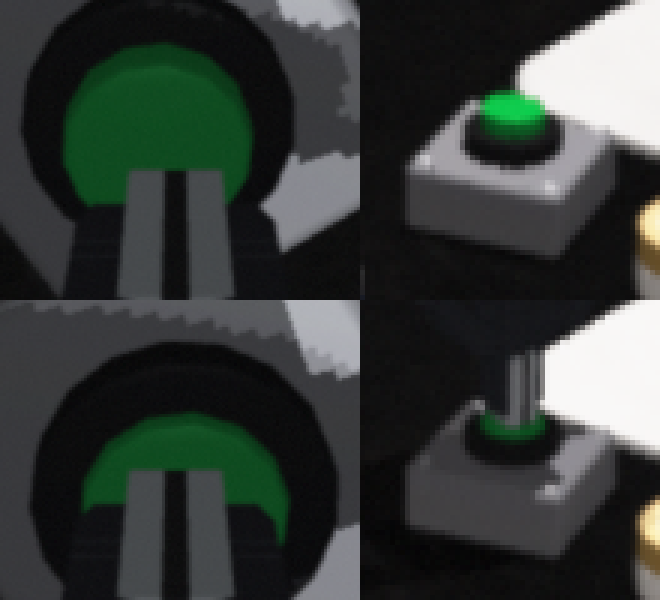

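The fingers rest on the green cap well inside the collar, and the cap has sunk visibly to a hard stop (34 N against the 5 N spring), so it is fully down. Now I release and retreat.

drive_tool(increments=[[255, 0, 0, -0.8, 0, 0, 0], [255, 0, 0, -2, 0, 0, 0], [255, 0, 0, -6, 0, 0, 0], [255, 0, 0, -10, 0, 0, 0], [255, -4, -2, -13, 0, 0, 0], [255, -8, -4, -15, 0, 0, 0], [255, -12, -6, -15, 0, 0, 0], [255, -16, -6, -15, 0, 0, 0], [255, -16, -6, -15, 0, 0, 0], [255, -16, -6, -15, 0, 0, 0]])

```text
t: 13.35
tcp_pos: [0.5152, -0.3137, 0.1948]
tool_rot: [0.817, 0.576, 0.0, -0.001]
force: [-0.4, 0.4, 0.4]
finger_gap: -0.0
```

Run:
```python
from h import *
a=save("scene","pics/s9.png");b=save("top","pics/t9.png"); st()
A=cv2.resize(a[195:305,190:390],(800,440),interpolation=3); B=cv2.resize(a[200:260,290:350],(160,160),interpolation=3); A[:160,:160]=B
cv2.imwrite("pics/c9.png",A[:,:,::-1])
```

```text
t 13.45 tray -146.5 -112.0 z 0.1946 yaw 70.54 tilt [ 0.06 -0.09] F [ 0.6  0.1 -0. ] gap -0.0008192592845209015
```

View pics/c9.png

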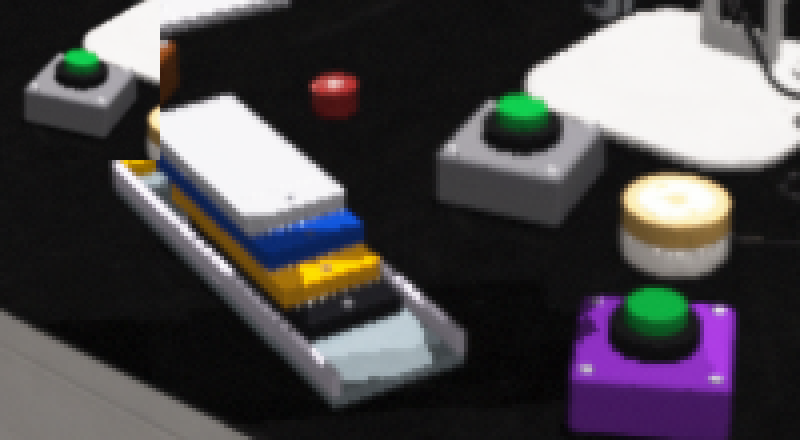

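The fan stands intact, the grey box's button is back up at crop (522,108), and the pot and red specimen are undisturbed. The arm is clear of everything, so I hand in.

```bash
python3 -c "
from station import manip; print(manip.sign_off())"
```

```text
the job is handed in; nothing more can be done
None
```

The coupons are fanned out, the green button on the grey box was pressed after that, and the job is handed in at about 13.5 s. I pushed gold, blue and silver together by 20 mm with the closed fingertips, then blue and silver, then silver alone.

- **Fan:** the wrist camera gave steps of 20.0, 19.8 and 19.9 mm. The tail edges were straight within about 0.7°, all four holes show, and black did not move within the measuring error.
- **Button:** it reached a hard stop at 34 N with the fingers on the cap, clear of the collar. The last picture shows it sprung back.
- **Surroundings:** that picture also shows the fan intact and the pot and red specimen undisturbed.

One reading disagreed: the button's stop came at z = 0.0515, about 4 mm higher than my camera estimate. I judged it fully down from the force and the picture, since its travel can't be read directly.

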